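# Load the specimen levelling press and hold it down

### The arm

A 6-joint arm with a two-finger parallel gripper is mounted at the origin on the work surface. World frame = base frame: x ahead of the robot, y to its left, z up, the work surface at z = 0. Lengths are in m, angles in rad, forces in N, time in s.
With the tool pointing down it reaches from about 0.275 to 0.875 m from the base axis. Payload 12.5 kg.
Tool frame: the origin (TCP) lies at the very end of the fingers, on their centre line; the grasp point (between the pads) lies behind it (hold_point_z is the z of the grasp point in the tool frame, in m); z points along the fingers, y is the line along which they close (so a half turn about z gives the same grasp; the last joint's range is limited). The gripper opens to 85 mm and grips with 20 to 120 N. Pads are 22 mm wide; open, the fingers measure 114 mm over their backs; the gripper's body (76 mm by 85 mm) begins 54 mm behind the grasp point. The pads swing forward as they close: fully open they stand 13 mm farther back than shut.
Start: joints at [1.064, 0.351, 1.652, -0, 1.139, -0.085], TCP at [0.225, 0.502, 0.231] pointing down, gripper open.
Joint ranges: [-2.75, 2.75], [-0.79, 2.1], [0.01, 2.65], [-1.57, 4.71], [0.07, 3.14], [-2.87, 2.87]. Speed limits (rad/s): [2.22, 2.22, 2.79, 3.14, 3.14, 3.14].

### API

Orientations are given as a rotation vector (axis times angle).
In Python, from plant import get_state, capture, camera_model, sign_off, hold_point_z gives the robot as it stands.
- The arm moves only by the tool move_arm, never from a script. Its arguments are lists of equal length, an entry for each row: "slide": the shift along the tool's x, y, z in m, a list of three; "twist": the turn about the tool's z in degrees; "fingers": the closure, from 0 (fully open) to 1 (shut). A call has 1 to 12 rows; each row shifts and turns the commanded pose from where the row before left it, along the tool's axes as they then stand; what a row does not reach is not made up. A row lasts 1/8 s, in which the tool goes at most 62.5 mm and 10.7 degrees, less where a joint would pass 70% of its speed; a pose out of reach is approached as far as the arm can. A call with a gripper value outside its range is refused whole. The fingers move at their own pace and stop on an object; "force" is the grip in N (left out, the last holds). Time passes only in rows, so rows that do not move let the fingers close. It gives the time, the measured TCP pose, the force, the opening and the grip force at its end, in the units of the state.
- get_state(): the state, without advancing time (a new reading comes with each control period).
- capture(name): name is "scene" or "top" or "wrist"; returns (picture, depth): 400x640x3 uint8, red, green, blue; 400x640 float32, m along the optical axis (not along the pixel's ray), 0 where there is no reading.
- camera_model(name): a dict with "camera_matrix" (3x3 intrinsics, pixels), "rvec" (rotation vector, rad) and "tvec" (3), from world to camera coordinates, as OpenCV has them; the wrist camera has in their place "hand_eye" (4x4, takes a point from camera to tool coordinates, whose origin is the TCP and whose axes are the flange's). Camera axes: x right, y down, z forward; pixel columns grow to the right and rows downward; lengths in m; the calibration is good to about 2 mm. A picture is of the moment at which its call begins: read the wrist's pose just before it. camera_model takes no time and is no camera call.
- sign_off(): hands the job in; it is judged then, once.
The state is a dict: "clock": time; "joints": joint angles; "joint_vel": joint speeds; "joint_torque": joint torques, N m; "tcp_pos": TCP position; "tool_rot": TCP orientation; "force": force on the tool from outside, world axes, zero at the start; "torque": the same for the moment, N m; "gripper_width": finger opening in m; "grip_force": force on a finger pad.
Only numpy, scipy, OpenCV 4.12 (cv2) and the standard library are available. Lean on these libraries where they do the work, as an engineer would, in place of code of your own. Each camera call takes 0.05 s, during which the arm holds its last target. There are 200 camera calls.

### The job

Use the hand press to level the short round specimen mount: pull the press's carrier all the way out by its knob, stand the short round mount upright in the carrier's round pocket and let go of it, then push the carrier fully home by its knob. Then press the palm cap down 18 mm (within about 3 mm), so that the foot bears on the mount, and finish while still holding it there: do not let go. Leave the tall mount, the square mount, the glass dish and the bottle standing where they are.

Things in the scene. Friction and masses are not known exactly. Their poses are not given: they have to be found in the camera images.
- press: Fixed hand press: white base 140 mm wide, 26 mm high, x -66 to +75 mm; two steel side rails (to 40 mm high); two columns of 20 mm at +-58 mm along its y; white crosshead 36 (x) x 146 (y) mm from 102 to 134 mm high. Origin on the ram's vertical axis, at bench level; z up; -x is the front, where the carrier comes out.
- carrier (a joint): Travel of the sliding carrier in m: 0 fully home (pocket under the ram), 0.090 fully out (hard stop), moving along the press's -x. A ball detent holds it lightly at either end; passing a detent takes about 6 N within the first or last 11 mm, in between about 1 N. Aluminium plate 56 mm wide, top 38 mm above the bench.
- carrier_knob (a point): Centre of the black round knob on the front end of the carrier's rod: a cylinder 24 mm in diameter and 22 mm long, axis along the press's x, centre 33 mm above the bench. It moves with the carrier; at home it lies 95 mm in front (-x) of the ram's axis. Axes as the press.
- carrier_pocket (a point): Centre of the floor of the round pocket in the carrier: 36 mm in diameter, 6 mm deep, floor 32 mm above the bench. It moves with the carrier and lies on the ram's axis when home. Axes as the press.
- mount: The short round specimen mount: black resin cylinder 30 mm in diameter, 28 mm high, about 40 g, with a small bright metal rectangle in its top face; loose, upright on the bench. Origin at the centre of its underside, z up. In the pocket it stands 22 mm proud of the carrier.
- ram (a joint): How far the ram with its palm cap is pressed down, in m: 0 up, 0.028 at its stop. A spring returns it when it is let go. Pressing takes about 2 N to start and 0.3 N per mm; with the mount in place under the ram the foot meets it at about 10 mm, which adds 2.4 N at once and then 0.6 N per mm more: about 14 N in all at 18 mm.
- cap_top (a point): Centre of the flat top of the black mushroom-shaped palm cap on the ram (44 mm in diameter, 18 mm high, flat top 36 mm across), 190 mm above the bench when up; it moves down with the ram.
- foot: Round steel foot under the ram, 26 mm in diameter, sprung against the ram by up to 20 mm. Origin at the centre of its underside, 70 mm above the bench when the ram is up.
- tall_mount: Bystander: black round mount 30 mm in diameter, 46 mm high, loose. Origin at the centre of its underside.
- square_mount: Bystander: black square mount 30 x 30 mm, 28 mm high, loose. Origin at the centre of its underside.
- dish: Bystander: shallow glass dish 90 mm across, 16 mm high, loose. Origin at the centre of its underside.
- bottle: Bystander: white bottle 60 mm in diameter, 150 mm high, loose. Origin at the centre of its underside.

How it is judged:
On the way, in this order (a step that is already met when the one before it is completed fails the run):
1. the carrier is pulled fully out (at least 85 of 90 mm) (value of joint carrier above 0.085 m), for 0.2 s.
2. the short round mount stands upright in the pocket of the pulled-out carrier, and the gripper has let go of it (horizontal distance between mount and carrier_pocket below 0.005 m and z of mount in the frame of carrier_pocket between -0.003 and 0.003 m and angle between mount's own z axis and vertical below 0.1 rad and value of joint carrier above 0.08 m and contact force between mount and the arm below 0.2 N and contact force between mount and the fingers below 0.2 N), for 0.2 s.
3. the carrier is pushed fully home (within 4 mm) with the mount still in the pocket and the ram still up (horizontal distance between mount and carrier_pocket below 0.005 m and z of mount in the frame of carrier_pocket between -0.003 and 0.003 m and angle between mount's own z axis and vertical below 0.1 rad and value of joint carrier below 0.004 m and value of joint ram below 0.008 m), for 0.2 s.
At the end, for the whole second after the job is handed in: The robot is still pressing the palm cap: ram 14.5 to 21.5 mm down and still, gripper pushing on the cap with over 4 N, foot bearing on the mount with over 2.5 N, mount upright in the pocket (within 5 mm of its centre, 3 mm in height), carrier within 4 mm of home (horizontal distance between mount and carrier_pocket below 0.005 m and z of mount in the frame of carrier_pocket between -0.003 and 0.003 m and angle between mount's own z axis and vertical below 0.1 rad and value of joint carrier below 0.004 m and value of joint ram between 0.0145 and 0.0215 m and velocity of joint ram between -0.005 and 0.005 m/s and contact force between foot and mount above 2.5 N and (contact force between ram and the fingers above 4 N or contact force between ram and the arm above 4 N)); the arm keeps its last pose, push and grip.
It fails at once if a bystander (tall mount, square mount, dish or bottle) is moved more than 25 mm or knocked over (distance of any of tall_mount, square_mount, dish, bottle from where it was at the start of the episode above 0.025 m or angle between any of tall_mount, square_mount, dish, bottle's own z axis and vertical above 0.5 rad).
It also fails if it takes over 72 s, if anything falls off the work surface, if the arm or the gripper's body presses on something with over 40 N, if the wrist force passes 120 N, or if a joint passes its speed limit or range.

## Working session

There is one attempt and no reset: what is moved stays moved. The work goes in short steps, Python scripts to look and compute and a tool call to move; the robot and the scene stay as the last step left them, time stands still between calls to the robot, and variables do not carry over. Pictures are saved under pics/ and viewed, at most 10 in all, crops included, and the job is handed in when it is done.

Besides the shell and the picture viewer there is one more tool, called after "Emit:" as name([rows], argument=value, ...), one row to a line, values as JSON. move_arm: Moves the arm, as the interface text tells. Its arguments: {"type":"object","properties":{"slide":{"type":"array"},"twist":{"type":"array"},"fingers":{"type":"array"},"force":{"type":"number"}},"required":["slide","twist","fingers"]}

```bash
mkdir -p pics; python3 - <<'E'
from plant import *
import cv2,numpy as np
np.set_printoptions(precision=4,suppress=True)
s=get_state();print(s['clock'],s['tcp_pos'],s['tool_rot'],s['gripper_width'],hold_point_z if not callable(hold_point_z) else hold_point_z())
for n in("scene","top"):
    p,d=capture(n);cv2.imwrite(f"pics/{n}.png",p[:,:,::-1]);np.savez(f"{n}.npz",p=p,d=d);print(n,camera_model(n))
print(camera_model("wrist"))
E
```

```text
0.0 [0.225  0.5015 0.2307] [-0.6576 -3.0716  0.0018] 0.08530063600933954 -0.0187
scene {'camera_matrix': array([[442.9185,   0.    , 328.8194],
       [  0.    , 442.9185, 204.7274],
       [  0.    ,   0.    ,   1.    ]]), 'rvec': array([ 1.1564,  2.2736, -1.0877]), 'tvec': array([ 0.3741, -0.1377,  1.4594])}
top {'camera_matrix': array([[499.7372,   0.    , 306.5825],
       [  0.    , 499.7372, 203.9325],
       [  0.    ,   0.    ,   1.    ]]), 'rvec': array([ 2.1222, -2.168 ,  0.1327]), 'tvec': array([-0.04  ,  0.5679,  1.2252])}
{'camera_matrix': array([[347.1839,   0.    , 317.3782],
       [  0.    , 347.1839, 197.5781],
       [  0.    ,   0.    ,   1.    ]]), 'hand_eye': array([[-0.001 , -0.958 , -0.2869,  0.0725],
       [ 1.    , -0.0012,  0.0005,  0.0002],
       [-0.0008, -0.2869,  0.958 , -0.143 ],
       [ 0.    ,  0.    ,  0.    ,  1.    ]])}
```

View pics/top.png

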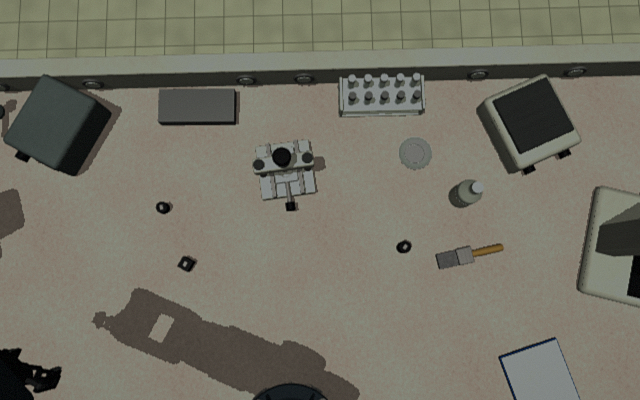

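View pics/scene.png

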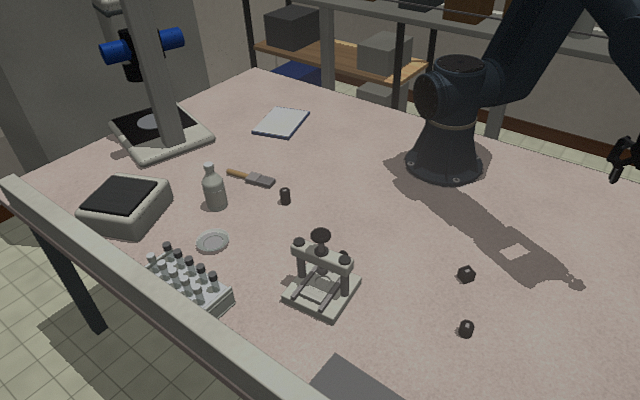

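The top view shows the press at about (283,170), its knob at (291,206), the square mount at (187,264) and two round mounts at (163,207) and (404,246). In the scene view the round mount at (285,196) is the tall one and the one at (466,328) is short, so the short mount is at (163,207) in the top view.

```bash
cat > h.py <<'E'
import numpy as np,cv2
from plant import *
np.set_printoptions(precision=4,suppress=True)
def ext(n,s=None):
    m=camera_model(n);K=m['camera_matrix']
    if n=='wrist':
        R=cv2.Rodrigues(np.array(s['tool_rot']))[0];H=m['hand_eye']
        return K,R@H[:3,:3],R@H[:3,3]+np.array(s['tcp_pos'])
    R=cv2.Rodrigues(m['rvec'])[0]
    return K,R.T,-R.T@m['tvec']
def ray(n,uv,z,s=None):
    K,R,c=ext(n,s);d=R@np.linalg.inv(K)@np.array([uv[0],uv[1],1.]);return c+d*(z-c[2])/d[2]
def pix(n,P,s=None):
    K,R,c=ext(n,s);q=K@(R.T@(np.array(P)-c));return q[:2]/q[2]
def blobs(p,box,th=50,amin=20):
    x0,y0,x1,y1=box;g=p[y0:y1,x0:x1].max(2)
    n,l,st,ce=cv2.connectedComponentsWithStats((g<th).astype(np.uint8))
    return [(ce[i]+[x0,y0],st[i][:4]+[x0,y0,0,0],st[i][4]) for i in range(1,n) if st[i][4]>=amin]
E
python3 - <<'E'
from h import *
z=np.load('top.npz');p=z['p']
for nm,box,zz in(('knob',(275,198,305,215),.033),('cap',(268,142,298,172),.19),('short',(150,195,178,220),.028),('sq',(172,250,202,278),.028),('tall',(390,235,418,258),.046)):
    for c,b,a in blobs(p,box): print(nm,c,b,a,ray('top',c,zz))
p=np.load('scene.npz')['p']
for nm,box,zz in(('short',(450,312,485,345),.014),('cap',(305,225,335,246),.185)):
    for c,b,a in blobs(p,box,60): print('scene',nm,c,b,a,ray('scene',c,zz))
a=cv2.resize(z['p'][130:280,140:320],None,fx=4.4,fy=4,interpolation=cv2.INTER_CUBIC)
cv2.imwrite('pics/topc.png',a[:,:,::-1])
E
```

```text
knob [290.2976 205.8452] [286 201  10  10] 84 [ 0.5637 -0.0106  0.033 ]
cap [281.3979 156.9689] [272 148  19  20] 289 [0.6542 0.0008 0.19  ]
cap [283.6486 169.8378] [269 168  29   4] 37 [ 0.6246 -0.0038  0.19  ]
short [162.9633 207.4771] [156 202  14  12] 109 [0.5674 0.3154 0.028 ]
sq [186.5782 263.6122] [178 257  18  15] 147 [0.4235 0.2531 0.028 ]
tall [403.1622 246.6667] [397 241  14  12] 111 [ 0.4537 -0.2892  0.046 ]
scene short [465.7444 329.7389] [459 320  15  19] 180 [0.5718 0.3246 0.014 ]
scene cap [320.0538 235.3722] [311 228  20  16] 223 [0.66   0.0063 0.185 ]
```

View pics/topc.png

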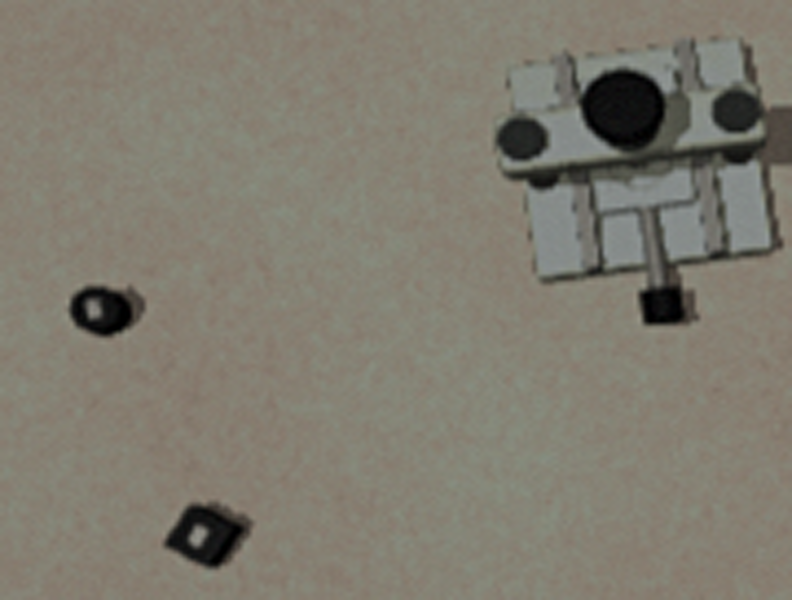

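The zoomed crop shows the short mount at crop pixel (100,310), the cap at (624,108) and the knob at (661,306). It also shows the press turned by a few degrees.

```bash
cat >> h.py <<'E'
def plan(target,yaw=None,s=None):
    """yaw: world heading (deg) of tool x. prints twist, then slide in turned tool axes (tool down)"""
    s=s or get_state();R=cv2.Rodrigues(np.array(s['tool_rot']))[0]
    cur=np.degrees(np.arctan2(R[1,0],R[0,0]));tw=0
    if yaw is not None:
        tw=-((yaw-cur+180)%360-180);R=R@cv2.Rodrigues(np.array([0,0,np.radians(tw)]))[0]
    print('clock %.2f yaw %.2f twist %.2f'%(s['clock'],cur,tw),'tcp',s['tcp_pos'],'slide mm',1000*R.T@(np.array(target)-s['tcp_pos']),'F',s['force'],'w',round(s['gripper_width'],4))
E
python3 - <<'E'
from h import *
k=ray('top',(290.3,205.8),.033);c=ray('top',(281.4,156.97),.188)
a=ray('top',(258.6,164.5),.14);b=ray('top',(307.5,157.5),.14)
print(np.degrees(np.arctan2(*(c-k)[1::-1])),np.linalg.norm((c-k)[:2]),np.degrees(np.arctan2(-(a-b)[0],(a-b)[1])))
plan([.565,.32,.23],187)
E
```

```text
7.210981469308608 0.09157665463878267 6.975049004304854
clock 0.10 yaw 155.83 twist -31.17 tcp [0.225  0.5015 0.2308] slide mm [-315.3402 -221.6251    0.8052] F [ 0.4989 -1.0352  0.0707] w 0.0854
```

Emit:
move_arm([
  [0,0,0],
  [0,0,0],
  [0,0,0],
  [-0.0394,-0.0277,0],
  [-0.0394,-0.0277,0],
  [-0.0394,-0.0277,0],
  [-0.0394,-0.0277,0],
  [-0.0394,-0.0277,0],
  [-0.0394,-0.0277,0],
  [-0.0394,-0.0277,0],
  [-0.0394,-0.0277,0],
  [0,0,0],
], twist=[-10.4,-10.4,-10.4,0,0,0,0,0,0,0,0,0], fingers=[0,0,0,0,0,0,0,0,0,0,0,0])

```text
clock: 1.6
tcp_pos: [0.5671, 0.3184, 0.2304]
tool_rot: [0.188, -3.135, 0.001]
force: [0.0, 0.5, 0.3]
gripper_width: 0.0857
grip_force: 0.0
```

```bash
cat >> h.py <<'E'
def snap(name):
    s=get_state();p,d=capture('wrist');cv2.imwrite(f'pics/{name}.png',p[:,:,::-1]);np.savez(name+'.npz',p=p,d=d,tcp_pos=s['tcp_pos'],tool_rot=s['tool_rot']);return s,p,d
E
python3 - <<'E'
from h import *
s,p,d=snap('w1')
u=pix('wrist',[.568,.319,.028],s);print(u)
for c,b,a in blobs(p,(150,50,500,390),45,300): print(c,b,a,ray('wrist',c,.014,s),ray('wrist',c,.028,s))
plan([.565,-.01,.2],187.1)
E
```

```text
[318.0008 169.1707]
[326.1846 344.5257] [150 257 350 133] 20540 [0.7892 0.3557 0.014 ] [0.7777 0.3539 0.028 ]
clock 1.65 yaw -173.08 twist -0.18 tcp [0.5657 0.3195 0.2305] slide mm [  41.389  -326.9095   30.6031] F [-0.7848  0.7422 -0.1816] w 0.0856
```

View pics/w1.png

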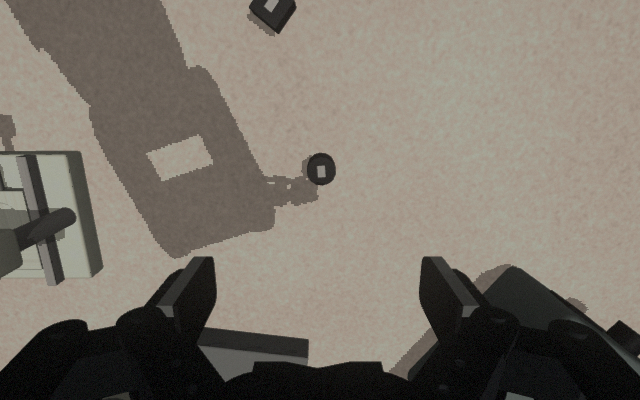

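The short mount is at (321,168) in the wrist view, almost under the tool, with the fingers below it in the picture and nothing near it.

```bash
python3 - <<'E'
from h import *
z=np.load('w1.npz');s=dict(tcp_pos=z['tcp_pos'],tool_rot=z['tool_rot']);p=z['p']
for th in(70,90):
  g=(p[145:192,300:345].max(2)<th).astype(np.uint8)
  cs,_=cv2.findContours(g,cv2.RETR_EXTERNAL,cv2.CHAIN_APPROX_NONE);c=max(cs,key=cv2.contourArea)+[300,145]
  e=cv2.fitEllipse(c);print(th,e,cv2.boundingRect(c),ray('wrist',e[0],.022,s),'px dia for 30mm at top',30*347/340)
d=z['d'];print('depth top',d[160,315:328])
E
```

```text
70 ((320.5121154785156, 168.8262176513672), (27.762678146362305, 31.578989028930664), 179.13206481933594) (307, 153, 28, 32) [0.5686 0.3217 0.022 ] px dia for 30mm at top 30.61764705882353
90 ((320.7143249511719, 168.7023468017578), (28.639888763427734, 31.839017868041992), 179.2582550048828) (307, 153, 29, 32) [0.5684 0.3219 0.022 ] px dia for 30mm at top 30.61764705882353
depth top [0.347  0.3487 0.3484 0.3483 0.3486 0.3482 0.3495 0.3495 0.3489 0.3491
 0.3487 0.3484 0.3484]
```

Emit:
move_arm([
  [0.0052,-0.0409,0],
  [0.0052,-0.0409,0],
  [0.0052,-0.0409,0],
  [0.0052,-0.0409,0],
  [0.0052,-0.0409,0.006],
  [0.0052,-0.0409,0.008],
  [0.0052,-0.0409,0.008],
  [0.0052,-0.0409,0.008],
  [0,0,0],
], twist=[0,0,0,0,0,0,0,0,0], fingers=[0,0,0,0,0,0,0,0,0])

```text
clock: 2.78
tcp_pos: [0.563, -0.0105, 0.2007]
tool_rot: [0.19, -3.134, -0.0]
force: [-0.3, 1.1, -0.3]
gripper_width: 0.0855
grip_force: 0.0
```

```bash
python3 - <<'E'
from h import *
s,p,d=snap('w2')
for P in([.5637,-.0106,.045],[.655,.001,.19]): print(pix('wrist',P,s))
plan([.5637,-.0106,.0143],187.1)
E
```

```text
[317.1745 179.9609]
[318.122  401.0903]
clock 2.83 yaw -173.03 twist -0.13 tcp [ 0.5633 -0.0093  0.2011] slide mm [ -0.365   -1.4419 186.8137] F [-0.537   0.3726  0.9001] w 0.0857
```

View pics/w2.png

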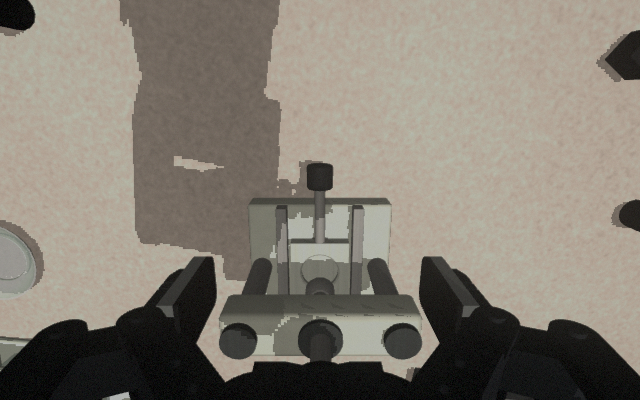

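The press is square in the wrist view: knob at (319.5,177), carrier plate and rails below it, and the crosshead at row 325 with the cap behind. No bystander is near the path.

```bash
python3 - <<'E'
from h import *
z=np.load('w2.npz');s=dict(tcp_pos=z['tcp_pos'],tool_rot=z['tool_rot']);p=z['p']
for c,b,a in blobs(p,(300,150,340,197),50,60):
    print(c,b,a,ray('wrist',c,.037,s))
    print(ray('wrist',(c[0],b[1]),.04,s),ray('wrist',(c[0],b[1]+b[3]),.045,s))
for v in (205,215): # rod center columns
    r=p[v,305:335].max(1);print(v,r)
# base side edges, left/right columns on base rows (z=.026)
for v in (203,210): 
    r=p[v].max(1).astype(int);print(v,r[240:262],r[380:402])
plan([.5637,-.0080,.0143],187.1)
E
```

```text
[319.011  176.7524] [307 163  25  28] 638 [ 0.5625 -0.0091  0.037 ]
[ 0.5494 -0.0107  0.04  ] [ 0.5736 -0.0078  0.045 ]
205 [106 107 107 108 109 110 109 108 109  94  76  84  94  95  94  90  90  86
  80  76  97 112 113 109 109 111 114 162 161 163]
215 [119 119 117 118 120 118 120 119 116 101  72  85  92  92  92  92  93  87
  81  85 153 181 178 179 179 181 180 181 182 183]
203 [110 109 109 112 106 112 112 111 111  82  70  72  72  70  70  70  71  75
  72  69  71  70] [ 83  84  83  84  84  81  83  84  83  92 142 179 179 179 184 180 180 181
 180 180 180 180]
210 [115 116 115 122 121 116 114 114 102 109 117 119 118 116 119 119 122 118
 119 122 121 122] [181 179 180 181 180 185 181 182 180 178 170 156 178 176 178 180 178 179
 180 176 174 177]
clock 2.83 yaw -173.03 twist -0.13 tcp [ 0.5633 -0.0093  0.2011] slide mm [ -0.6864   1.1382 186.8145] F [-0.537   0.3726  0.9001] w 0.0857
```

Emit:
move_arm([
  [0.001,0.0005,0.03],
  [0,0,0.03],
  [0,0,0.03],
  [0,0,0.03],
  [0,0,0.03],
  [0,0,0.018],
  [0,0,0.018],
  [0,0,0],
  [0,0,0],
  [0,0,0],
  [0,0,0],
  [0,0,0],
], twist=[0,0,0,0,0,0,0,0,0,0,0,0], fingers=[0,0,0,0,0,0,0,1,1,1,1,1], force=40)

```text
clock: 4.32
tcp_pos: [0.5632, -0.0086, 0.0162]
tool_rot: [-0.192, 3.135, 0.001]
force: [-1.1, 3.5, 4.8]
gripper_width: 0.0228
grip_force: 38.8
```

Emit:
move_arm([
  [0.006,0,0],
  [0.01,0,0],
  [0.01,0,0],
  [0.01,0,0],
  [0.01,0,0],
  [0.01,0,0],
  [0.01,0,0],
  [0.01,0,0],
  [0.008,0,0],
  [0.005,0,0],
  [0.002,0,0],
  [0,0,0],
], twist=[0,0,0,0,0,0,0,0,0,0,0,0], fingers=[1,1,1,1,1,1,1,1,1,1,1,1])

```text
clock: 5.82
tcp_pos: [0.4738, -0.0196, 0.0162]
tool_rot: [-0.192, 3.132, 0.0]
force: [3.7, 9.6, 3.2]
gripper_width: 0.0227
grip_force: 39.5
```

Emit:
move_arm([
  [0,0,0],
  [0,0,0],
  [0,0,0],
  [0,0,0],
  [0,0,-0.03],
  [0,0,-0.04],
  [-0.015,0,-0.04],
  [-0.025,0,-0.04],
  [-0.03,0,-0.035],
  [-0.02,0,0],
  [0,0,0],
], twist=[0,0,0,0,0,0,0,0,0,0,0], fingers=[0,0,0,0,0,0,0,0,0,0,0])

```text
clock: 7.2
tcp_pos: [0.5622, -0.0091, 0.2001]
tool_rot: [0.193, -3.136, 0.0]
force: [-0.8, -0.2, -0.1]
gripper_width: 0.0855
grip_force: 0.0
```

```bash
python3 - <<'E'
from h import *
s,p,d=snap('w3')
for P in([.568,-.008,.038],[.4738,-.0196,.045]): print(pix('wrist',P,s))
for c,b,a in blobs(p,(290,20,350,150),50,60): print(c,b,a,ray('wrist',c,.037,s))
plan([.5685,.3205,.2],187.1)
E
```

```text
[317.8426 183.6705]
[317.836  72.044]
[317.5205  72.1722] [305  58  27  29] 511 [ 0.4735 -0.0199  0.037 ]
clock 7.25 yaw -172.96 twist -0.06 tcp [ 0.5613 -0.0091  0.1996] slide mm [-47.9056 326.165   -0.3481] F [-0.769  -0.6107  0.4093] w 0.0854
```

View pics/w3.png

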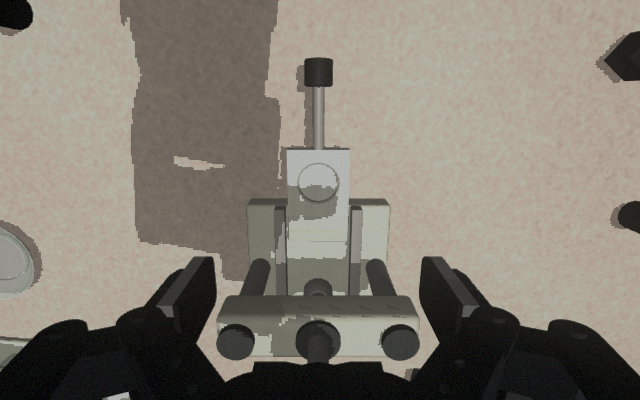

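The carrier is fully out: knob at (318,72), and the pocket rim is a circle centred near (318.5,182.5), radius about 20.5 px.

```bash
python3 - <<'E'
from h import *
z=np.load('w3.npz');s=dict(tcp_pos=z['tcp_pos'],tool_rot=z['tool_rot']);p=z['p']
g=cv2.resize(cv2.cvtColor(p[145:220,280:360],cv2.COLOR_RGB2GRAY),None,fx=4,fy=4,interpolation=cv2.INTER_CUBIC)
c=cv2.HoughCircles(cv2.GaussianBlur(g,(5,5),0),cv2.HOUGH_GRADIENT,1,80,param1=60,param2=15,minRadius=70,maxRadius=95)
for q in c[0][:3]:
    u=q[:2]/4+[280,145]-.375;w=ray('wrist',u,.038,s);R=cv2.Rodrigues(s['tool_rot'])[0]
    print(u,q[2]/4,w,'tool offset',R.T@(w-s['tcp_pos']))
E
```

```text
[318.   181.25] 19.1 [ 0.5657 -0.0081  0.038 ] tool offset [-0.0036  0.0005  0.1621]
```

Emit:
move_arm([
  [-0.006,0.0408,0],
  [-0.006,0.0408,0],
  [-0.006,0.0408,0],
  [-0.006,0.0408,0],
  [-0.006,0.0408,0],
  [-0.006,0.0408,0],
  [-0.006,0.0408,0],
  [-0.006,0.0408,0],
  [0,0,0],
  [0,0,0],
], twist=[0,0,0,0,0,0,0,0,0,0], fingers=[0,0,0,0,0,0,0,0,0,0])

```text
clock: 8.5
tcp_pos: [0.5689, 0.3198, 0.1997]
tool_rot: [0.193, -3.134, 0.001]
force: [0.6, -0.5, 0.3]
gripper_width: 0.0855
grip_force: 0.0
```

```bash
python3 - <<'E'
from h import *
s,p,d=snap('w4');u=pix('wrist',[.5685,.3205,.022],s).astype(int);print(u)
x0,y0=u-30
for th in(60,75,90):
  g=(p[y0:y0+60,x0:x0+60].max(2)<th).astype(np.uint8)
  cs,_=cv2.findContours(g,cv2.RETR_EXTERNAL,cv2.CHAIN_APPROX_NONE);c=max(cs,key=cv2.contourArea)+[x0,y0]
  e=cv2.fitEllipse(c);w=ray('wrist',e[0],.020,s);R=cv2.Rodrigues(s['tool_rot'])[0]
  print(e,w,'tool offset',R.T@(w-s['tcp_pos']))
E
```

```text
[318 173]
((319.6531982421875, 173.5854034423828), (30.026790618896484, 34.45195770263672), 179.97454833984375) [0.5689 0.3218 0.02  ] tool offset [-0.0005  0.0021  0.1797]
((319.7439270019531, 173.6577606201172), (30.594337463378906, 34.952938079833984), 178.0123291015625) [0.569  0.3219 0.02  ] tool offset [-0.0006  0.0022  0.1797]
((319.738037109375, 173.60166931152344), (31.07842445373535, 35.30643844604492), 178.09336853027344) [0.5689 0.3219 0.02  ] tool offset [-0.0005  0.0022  0.1797]
```

Emit:
move_arm([
  [0,0.002,0.03],
  [0,0,0.03],
  [0,0,0.03],
  [0,0,0.03],
  [0,0,0.03],
  [0,0,0.02],
  [0,0,0.02],
  [0,0,0],
  [0,0,0],
  [0,0,0],
  [0,0,0],
  [0,0,0],
], twist=[0,0,0,0,0,0,0,0,0,0,0,0], fingers=[0,0,0,0,0,0,0,1,1,1,1,1], force=40)

```text
clock: 10.05
tcp_pos: [0.5698, 0.323, 0.0115]
tool_rot: [-0.193, 3.134, 0.001]
force: [-1.1, -0.4, 6.5]
gripper_width: 0.0281
grip_force: 39.4
```

Emit:
move_arm([
  [0,0,0],
  [0,0,-0.01],
  [0,0,-0.03],
  [0,0,-0.04],
  [0,0,-0.04],
  [0,0,0],
], twist=[0,0,0,0,0,0], fingers=[1,1,1,1,1,1])

```text
clock: 10.8
tcp_pos: [0.5708, 0.3235, 0.1344]
tool_rot: [-0.192, 3.13, 0.004]
force: [-0.4, 0.1, 0.0]
gripper_width: 0.0284
grip_force: 39.5
```

```bash
python3 - <<'E'
from h import *
s,p,d=snap('w5')
plan([.5665,-.0081,.129],187.1,s)
E
```

```text
clock 10.80 yaw -172.97 twist -0.07 tcp [0.5708 0.3235 0.1344] slide mm [  45.2771 -328.5084    4.4675] F [-0.3736  0.0509  0.0036] w 0.0284
```

View pics/w5.png

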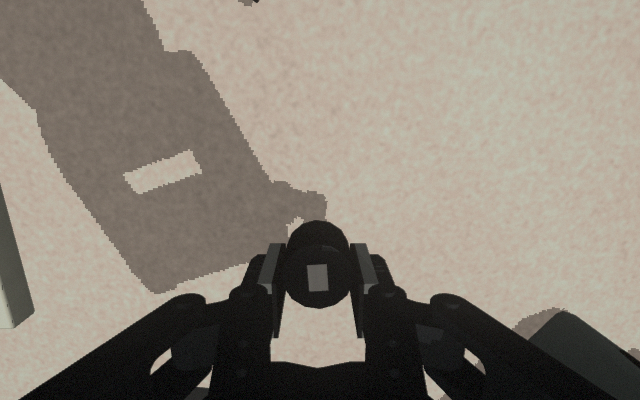

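The mount is held upright between the pads: top face centred near (318,275) with the bright rectangle at (318,277), body visible above it.

```bash
python3 - <<'E'
from h import *
z=np.load('w5.npz');s=dict(tcp_pos=z['tcp_pos'],tool_rot=z['tool_rot']);p=z['p'];d=z['d']
R=cv2.Rodrigues(s['tool_rot'])[0]
g=cv2.cvtColor(p[215:315,275:365],cv2.COLOR_RGB2GRAY);print('depth top',d[300,318],d[255,318],d[277,318])
K,Rc,c=ext('wrist',s)
for v in(255,265,277,300): 
  P=c+Rc@(np.linalg.inv(K)@[318,v,1])*d[v,318];print(v,P)
# top-face near rim: rows at column 318
col=p[215:325,318].max(1);print(col)
for u in((318,308.5),(318,246)): print(u,R.T@(ray('wrist',u,.151,s)-s['tcp_pos']))
E
```

```text
depth top 0.14440982 0.13892905 0.1405351
255 [0.5603 0.3224 0.1509]
265 [0.5643 0.3229 0.1516]
277 [0.5694 0.3235 0.152 ]
300 [0.5805 0.3249 0.1514]
[123 121 120 119 121  61  39  32  36  35  34  34  31  36  37  29  30  30
  31  37  32  29  33  23  28  26  30  34  31  32  32  33  35  29  32  35
  32  31  30  26  27  28  29  29  24  26  25  30  31  59  95  95  94  95
  97  97  94  97  93  97  94  92  95  96  96  96  95  96  96  93  92  96
  95  95  92  93  43  27  33  28  28  30  31  29  31  24  33  31  33  29
  29  25  31  62 179 187 186 187 187 186 186 188 187 186 184 187 188 188
 186 184]
(318, 308.5) [-0.0142  0.0002 -0.0165]
(318, 246) [ 0.0145  0.0002 -0.0167]
```

Emit:
move_arm([
  [0.0053,-0.041,0],
  [0.0053,-0.041,0],
  [0.0053,-0.041,0],
  [0.0053,-0.041,0],
  [0.0053,-0.041,0],
  [0.0053,-0.041,0],
  [0.0053,-0.041,0],
  [0.0055,-0.041,0],
  [0,0,0.03],
  [0,0,0.03],
  [0,0,0.015],
  [0,0,0],
], twist=[0,0,0,0,0,0,0,0,0,0,0,0], fingers=[1,1,1,1,1,1,1,1,1,1,1,1])

```text
clock: 12.35
tcp_pos: [0.5665, -0.0079, 0.0543]
tool_rot: [0.193, -3.133, -0.001]
force: [-0.4, -0.1, -0.6]
gripper_width: 0.0285
grip_force: 39.6
```

```bash
python3 - <<'E'
from h import *
s,p,d=snap('w6')
plan([.5678,-.0081,.043],187.1,s)
q=cv2.resize(p[120:320,200:440],None,fx=3.3,fy=3,interpolation=cv2.INTER_CUBIC);cv2.imwrite('pics/w6c.png',q[:,:,::-1])
E
```

```text
clock 12.35 yaw -172.96 twist -0.06 tcp [ 0.5665 -0.0079  0.0543] slide mm [-1.3102 -0.3578 11.3209] F [-0.4012 -0.1022 -0.6246] w 0.0285
```

View pics/w6c.png

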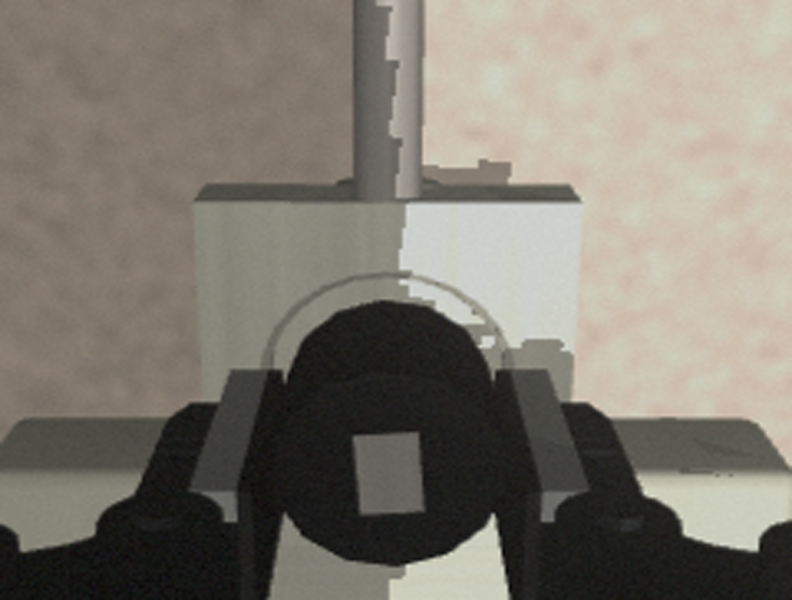

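The crop shows the pocket rim's front edge at crop (388,272) and the mount's lower front edge at (390,300). They are well centred sideways (387 against 390).

```bash
python3 - <<'E'
from h import *
z=np.load('w6.npz');s=dict(tcp_pos=z['tcp_pos'],tool_rot=z['tool_rot']);R=cv2.Rodrigues(s['tool_rot'])[0]
f=lambda c,zz:R.T@(ray('wrist',(200+c[0]/3.3,120+c[1]/3),zz,s)-s['tcp_pos'])
print(f((387,272),.038)-[.018,0,0], f((390,300),.0434)-[.015,0,0])
print(f((262,360),.038),f((512,360),.038))
E
```

```text
[ 0.     -0.0001  0.0164] [0.0002 0.0004 0.011 ]
[ 0.0026 -0.0189  0.0163] [0.0026 0.0188 0.0163]
```

Emit:
move_arm([
  [0,0,0.006],
  [0,0,0.003],
  [0,0,0.0015],
  [0,0,0],
], twist=[0,0,0,0], fingers=[1,1,1,1])

```text
clock: 12.9
tcp_pos: [0.5672, -0.0081, 0.0448]
tool_rot: [-0.193, 3.136, -0.0]
force: [1.0, -0.7, -1.0]
gripper_width: 0.0284
grip_force: 39.6
```

Emit:
move_arm([
  [0,0,0.001],
  [0,0,0],
  [0,0,0],
  [0,0,0],
  [0,0,0],
  [0,0,0],
  [0,0,-0.02],
  [0,0,-0.04],
  [0,0,-0.04],
  [0,0,-0.04],
  [0,0,0],
], twist=[0,0,0,0,0,0,0,0,0,0,0], fingers=[1,0,0,0,0,0,0,0,0,0,0])

```text
clock: 14.28
tcp_pos: [0.5685, -0.0082, 0.1868]
tool_rot: [-0.192, 3.13, -0.001]
force: [-1.2, -0.1, -1.1]
gripper_width: 0.0852
grip_force: 0.0
```

```bash
python3 - <<'E'
from h import *
s,p,d=snap('w7');R=cv2.Rodrigues(np.array(s['tool_rot']))[0]
K,Rc,c=ext('wrist',s)
u=pix('wrist',[.567,-.0082,.06],s).astype(int);print(u)
for dv in(-8,0,8):
  for du in(-8,8):
    a=np.array([u[0]+du,u[1]+dv]);P=c+Rc@(np.linalg.inv(K)@[a[0],a[1],1])*d[a[1],a[0]];print(P)
for cc,b,a in blobs(p,(u[0]-35,u[1]-35,u[0]+35,u[1]+40),75,300): print(cc,b,a,ray('wrist',cc,.053,s))
plan([.4735,-.0195,.0152],187.1)
q=cv2.resize(p[0:300,160:480],None,fx=2.4,fy=2);cv2.imwrite('pics/w7c.png',q[:,:,::-1])
E
```

```text
[317 184]
[ 0.5605 -0.0161  0.0607]
[ 0.559  -0.0034  0.0603]
[ 0.567  -0.0153  0.0606]
[ 0.5655 -0.0026  0.0603]
[ 0.5738 -0.0145  0.06  ]
[ 0.5721 -0.0017  0.0605]
[317.7234 180.8488] [299 161  38  42] 1045 [ 0.5655 -0.0085  0.053 ]
clock 14.32 yaw -172.97 twist -0.07 tcp [ 0.5676 -0.0081  0.1848] slide mm [ 95.1404   0.3931 169.3787] F [0.4825 0.195  0.3501] w 0.0856
```

View pics/w7c.png

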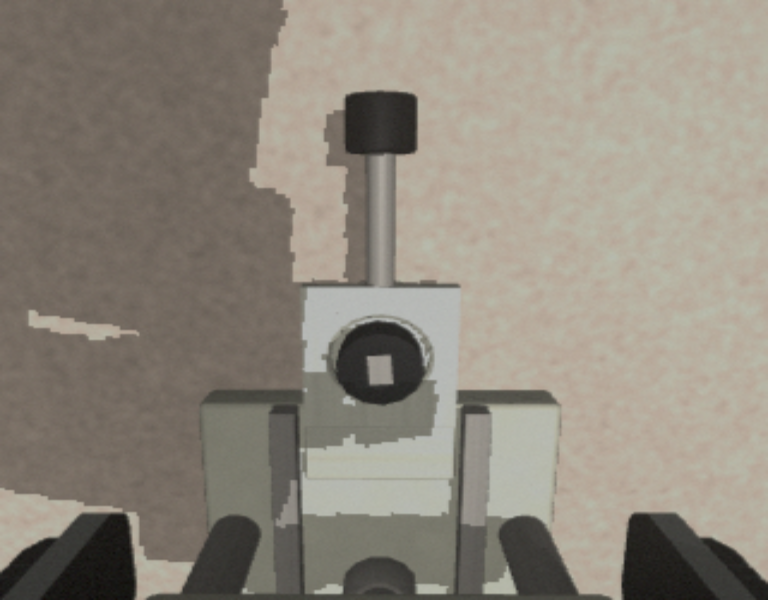

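The mount is seated upright in the pocket (crop (380,362), top face level at z ≈ 0.0604), and the knob is at crop (381,122). Next is the knob.

Emit:
move_arm([
  [0.032,0,0],
  [0.032,0,0.01],
  [0.0312,0,0.02],
  [0,0,0.03],
  [0,0,0.04],
  [0,0,0.04],
  [0,0,0.029],
  [0,0,0],
  [0,0,0],
  [0,0,0],
  [0,0,0],
  [0,0,0],
], twist=[0,0,0,0,0,0,0,0,0,0,0,0], fingers=[0,0,0,0,0,0,0,1,1,1,1,1], force=40)

```text
clock: 15.82
tcp_pos: [0.4732, -0.0195, 0.0159]
tool_rot: [-0.192, 3.134, -0.0]
force: [-0.7, 3.2, 6.0]
gripper_width: 0.0227
grip_force: 38.8
```

Emit:
move_arm([
  [-0.004,0,0],
  [-0.008,0,0],
  [-0.008,0,0],
  [-0.008,0,0],
  [-0.01,0,0],
  [-0.01,0,0],
  [-0.01,0,0],
  [-0.01,0,0],
  [-0.008,0,0],
  [-0.008,0,0],
  [-0.005,0,0],
  [-0.002,0,0],
], twist=[0,0,0,0,0,0,0,0,0,0,0,0], fingers=[1,1,1,1,1,1,1,1,1,1,1,1])

```text
clock: 17.32
tcp_pos: [0.5626, -0.0086, 0.0158]
tool_rot: [0.193, -3.134, 0.0]
force: [-13.0, -2.3, 15.5]
gripper_width: 0.0227
grip_force: 39.7
```

```bash
python3 - <<'E'
from h import *
plan([.5632,-.0086,.0162],187.1)
E
```

```text
clock 17.32 yaw -172.95 twist -0.05 tcp [ 0.5626 -0.0086  0.0158] slide mm [-0.6189 -0.0755 -0.4402] F [-12.9669  -2.3169  15.5283] w 0.0227
```

Emit:
move_arm([
  [0,0,0],
  [0,0,0],
  [0,0,0],
  [0,0,0],
  [0,0,-0.03],
  [0,0,-0.04],
  [0,0,-0.04],
  [0,0,-0.04],
  [0,0,-0.04],
  [0,0,-0.034],
  [0,0,0],
  [0,0,0],
], twist=[0,0,0,0,0,0,0,0,0,0,0,0], fingers=[0,0,0,0,0,0,0,0,1,1,1,1])

```text
clock: 18.82
tcp_pos: [0.5626, -0.0085, 0.238]
tool_rot: [0.193, -3.135, -0.0]
force: [0.9, -0.8, 0.2]
gripper_width: 0.0123
grip_force: 0.0
```

```bash
python3 - <<'E'
from h import *
s,p,d=snap('w8')
u=pix('wrist',[.5625,-.0091,.037],s).astype(int);print(u)
for c,b,a in blobs(p,(u[0]-25,u[1]-22,u[0]+25,u[1]+16),50,60): print(c,b,a,ray('wrist',c,.037,s))
K,Rc,cc=ext('top');p,d=capture('top');print(d[157,282])
for c,b,a in blobs(p,(275,198,305,215)): print('knob top',c,b,a)
plan([.656,.002,.24],187.1)
E
```

```text
[316 168]
[316.8634 168.3437] [306 157  23  24] 483 [ 0.5623 -0.0091  0.037 ]
0.76105845
knob top [287.1818 202.3232] [275 198  20  11] 99
clock 18.93 yaw -172.97 twist -0.07 tcp [ 0.5625 -0.0085  0.2376] slide mm [-94.1029  -1.117   -2.5949] F [0.1845 0.4523 0.2078] w 0.0003
```

Emit:
move_arm([
  [-0.02,0,0],
  [-0.03,-0.0005,0],
  [-0.03,0,0],
  [-0.014,0,0],
  [0,0,0.02],
  [0,0,0.02],
  [0,0,0.004],
  [0,0,0],
], twist=[0,0,0,0,0,0,0,0], fingers=[1,1,1,1,1,1,1,1])

```text
clock: 19.92
tcp_pos: [0.6563, 0.0024, 0.1946]
tool_rot: [0.193, -3.135, -0.0]
force: [-0.3, 0.9, 0.5]
gripper_width: -0.0003
grip_force: 0.0
```

Emit:
move_arm([
  [0,0,0.002],
  [0,0,0.001],
  [0,0,0.001],
  [0,0,0.001],
  [0,0,0],
], twist=[0,0,0,0,0], fingers=[1,1,1,1,1])

```text
clock: 20.55
tcp_pos: [0.6564, 0.0024, 0.1899]
tool_rot: [-0.193, 3.136, -0.0]
force: [-0.5, -0.1, 1.2]
gripper_width: 0.0004
grip_force: 0.9
```

Close to contact; now press by about 8 mm, then check the force.

Emit:
move_arm([
  [0,0,0.002],
  [0,0,0.002],
  [0,0,0.002],
  [0,0,0.002],
  [0,0,0],
], twist=[0,0,0,0,0], fingers=[1,1,1,1,1])

```text
clock: 21.18
tcp_pos: [0.6564, 0.0025, 0.1818]
tool_rot: [-0.193, 3.135, -0.0]
force: [-1.0, 0.1, 4.3]
gripper_width: -0.0001
grip_force: 2.1
```

Emit:
move_arm([
  [0,0,0.002],
  [0,0,0.002],
  [0,0,0.002],
  [0,0,0.002],
  [0,0,0.001],
  [0,0,0.001],
  [0,0,0],
  [0,0,0],
  [0,0,0],
], twist=[0,0,0,0,0,0,0,0,0], fingers=[1,1,1,1,1,1,1,1,1])

```text
clock: 22.3
tcp_pos: [0.6565, 0.0024, 0.1731]
tool_rot: [-0.193, 3.135, -0.0]
force: [-5.2, 0.2, 13.6]
gripper_width: 0.0
grip_force: 6.9
```

```bash
python3 - <<'E'
from h import *
plan([.656,.002,.172],187.1)
s,p,d=snap('w9')
E
```

```text
clock 22.30 yaw -172.96 twist -0.06 tcp [0.6565 0.0024 0.1731] slide mm [ 0.5463 -0.3526  1.1011] F [-5.156   0.178  13.5947] w 0.0
```

Emit:
move_arm([
  [0,0,0.0005],
  [0,0,0],
  [0,0,0],
  [0,0,0],
], twist=[0,0,0,0], fingers=[1,1,1,1])

```text
clock: 22.85
tcp_pos: [0.6565, 0.0024, 0.1726]
tool_rot: [-0.193, 3.135, -0.0]
force: [-6.0, 0.6, 14.2]
gripper_width: 0.0002
grip_force: 7.1
```

```bash
python3 - <<'E'
from h import *
plan([.656,.002,.172],187.1)
print(sign_off())
E
```

```text
clock 22.85 yaw -172.97 twist -0.07 tcp [0.6565 0.0024 0.1726] slide mm [ 0.5334 -0.3457  0.6492] F [-6.01    0.5652 14.1518] w 0.0002
the job is handed in; nothing more can be done
None
```

I handed the job in at 22.9 s with the short mount in the pocket, the carrier home and the arm still holding the palm cap about 17.5 mm down at about 14 N; no verdict came back.

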